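Mount the record card and hold its clip open for the lab slip

TASK

Take the record card from the wire rack and slide its metal sleeve over the upright shaft of the stand, lowering it - not dropping it - until it sits fully down on the collar, and let go of it. Then squeeze open the orange spring clip that is parked on the wall of the blue basket, carry it over and hold it wide open astride the middle of the card's top edge, one jaw on each side and neither touching the card, so that I can slip the lab result in beside it. Finish like that, still squeezing and holding the clip; leave the basket and the bottles and pots standing where they are.

Things in the scene. Friction and masses are not known exactly. Their poses are not given: they have to be found in the camera images.
- card: White record card with teal header: stiff panel on an upright aluminium sleeve (tube 22 mm outside, 14 mm bore, 95 mm long, open ends), 90 g. Origin: sleeve axis at its lower end; z up the sleeve, x from the sleeve along the panel, y normal to it. Panel: x 9 to 130, y -1.5 to 1.5, z 4 to 93 mm. Grip the sleeve from above, a finger on each side of the panel (closing along y).
- card_edge (a point): Middle of the card's top edge: x = 72, y = 0, z = 93 mm in the card's frame; axes as the card's.
- rack: Grey fixed wire card rack, base 150 x 70 x 8 mm. Origin: centre of its underside, x along the slots. The card stands in the middle slot between wire hoops 47 mm high (x = -32 to 62 mm), its sleeve on the base at x = -55 mm, clear of the hoops; short index cards, up to 66 mm above the table, fill the outer slots. The card lifts straight up and out.
- stand: Fixed stand: dark round steel foot (100 mm diameter, 13 mm thick), upright steel shaft of 12 mm diameter with rounded nose, on it a stop collar (24 mm diameter) whose top is at z = 46 mm. Origin: centre of the underside, on the shaft's axis; z up.
- stand_seat (a point): On the shaft's axis at the top of the stop collar, 46 mm above the table: here the sleeve's lower end comes to rest. The card can turn about the shaft; any direction will do.
- stand_top (a point): Top of the shaft's nose, 114 mm above the table; the nose tapers over its last 10 mm.
- clip: Orange spring clip, 46 g, parked upright astride the basket's +x long wall, hinge 9 mm above the rim. Origin: middle of the hinge; x along the hinge (and the wall), y across the jaws, z up. Handles 26 mm wide slant up and out from the hinge to 43 mm above it, about 43 mm over their outsides as parked; press them together along y from above to open the jaws. 44 mm wide, 78 mm high.
- clip_a (a joint): Angle of the clip's +y arm, rad: 0 shut, about 0.03 as parked, 0.34 fully open (stop). Squeezed fully, the handles are upright and 15 mm over their outsides and the lips gape 22 mm; this takes about 15 N on the handles (5 N to start); a grip of 25 N opens it fully and holds the clip.
- clip_b (a joint): Angle of the clip's -y arm, rad, same meaning and spring.
- clip_a_lip (a point): Middle of the +y jaw's inward lip, a rubber bar 40 mm long along the hinge, 1.5 mm radius, 33 mm below the hinge. Between the jaws, from the spring coil (radius 5 mm round the hinge) down to the lips, there are 25 mm of free depth for an edge.
- clip_b_lip (a point): Middle of the -y jaw's inward lip, likewise.
- cyan_basket: Blue slotted plastic basket, 89 x 192 x 70 mm (x, y, z), loose, 350 g. Origin: centre of its underside; long walls along y, 2 mm thick, sloping a little outwards, at x = -36 and +36 mm 45 mm up; rim 69 mm high. The clip sits on the +x wall, about 36 mm from the middle. Stays where it is.
- vial_p1: Small vial with blue cap, 25 mm diameter, 60 mm high, standing in the blue basket; origin centre of its underside.
- vial_p6: Small vial with purple cap, 25 mm diameter, 62 mm high, standing in the blue basket; origin centre of its underside.
- vial_p2: Small vial with yellow cap, 25 mm diameter, 58 mm high, standing in the blue basket; origin centre of its underside.
- white_pot: White-lidded sample pot, 51 mm diameter, 74 mm high, bystander; origin centre of its underside.
- brown_vial: Brown vial with grey cap, 38 mm diameter, 91 mm high, bystander; origin centre of its underside.
- ampoule: Tiny brown vial with orange cap, 19 mm diameter, 40 mm high, bystander; origin centre of its underside.

How it is judged:
By the outcome, as a careful person would: the job done as asked, in the order asked, and still so for the second after the job is handed in, while the arm keeps its last pose, push and grip.
It also fails if it takes over 61 s, if anything falls off the work surface, if the arm or the gripper's body presses on something with over 40 N, if the wrist force passes 120 N, or if a joint passes its speed limit or range.

ROBOT

A 6-joint arm with a two-finger parallel gripper is mounted at the origin on a cart in front of the work surface, level with it; the furniture and walls round the work are solid. World frame = base frame: x ahead of the robot, y to its left, z up, the work surface at z = 0. Lengths are in m, angles in degrees, forces in N, time in s.
With the tool pointing down it reaches from about 0.3 to 0.75 m from the base axis. Payload 8.5 kg.
Tool frame: the origin (TCP) lies on the centre line of the jaws, within the pads' length; the fingertips stand tips_ahead ahead of it and the grasp point (between the pads) lies 3 mm ahead of it (tips_ahead is the distance from the TCP to the fingertips, in m); z points along the fingers, y is the line along which they close (so a half turn about z gives the same grasp; the last joint's range is limited). The gripper opens to 85 mm and grips with 20 to 120 N. Pads are 22 mm wide; open, the fingers measure 114 mm over their backs; the gripper's body (76 mm by 85 mm) begins 54 mm behind the grasp point. The pads swing forward as they close: fully open they stand 13 mm farther back than shut.
Start: joints at [54.758, 21.807, 74.336, -0, 83.858, -12.336], TCP at [0.214, 0.507, 0.253] pointing down, gripper open.
Joint ranges: [-178.18, 178.18], [-50.72, 133.34], [12.68, 142.11], [-81.47, 261.47], [9.98, 163.14], [-165.26, 165.26]. Speed limits (degrees/s): [136.94, 136.94, 180, 180, 180, 180].

INTERFACE

Orientations are given as a 3x3 rotation matrix whose columns are the frame's x, y, z axes.
In Python, from rig import observe, get_image, close_job, tips_ahead gives the robot as it stands.
- The arm moves only by the tool send_path, called after "Call:" by a JSON object that holds its "name" and its "arguments". Schema: {"type":"object","properties":{"offsets":{"type":"array","items":{"type":"array","items":{"type":"array","items":{"type":"number"},"minItems":5,"maxItems":5},"minItems":1,"maxItems":10},"minItems":1,"maxItems":1},"grip_n":{"type":"number"},"only":{"type":"string"},"quiet":{"type":"boolean"},"lines":{"type":"string"}},"required":["offsets"],"additionalProperties":false}. offsets is a list that holds a single list of rows (three levels of brackets), with 1 to 10 rows, each of 5 numbers: dx, dy, dz in a scale on which 1.0 is 0.3 m, then a turn about the tool's z in a scale on which 1.0 is 180 degrees, then the finger opening in m; each row shifts and turns the commanded pose from where the row before left it, along the tool's axes as they then stand; what a row does not reach is not made up. A row lasts 1/10 s, in which the tool goes at most 0.05 m and 8.59 degrees, less where a joint would pass 70% of its speed; a pose out of reach is approached as far as the arm can. The fingers move at their own pace and stop on an object; grip_n is the grip in N (left out, the last holds). Time passes only in rows, so rows that do not move let the fingers close. The tool returns the time, the measured TCP pose, the force, the opening and the grip force at its end. only (a regular expression) keeps the lines of the reply that match it, lines (a string "A,B") keeps lines A to B, and quiet returns only ok. Input that does not fit is refused with a message, and nothing moves.
- observe(): the state, without advancing time (a new reading comes with each control period).
- get_image(name): name is "side" or "top"; returns a dict with "pixels" (420x560x3 uint8, red, green, blue), "depth" (420x560 float32, m along the optical axis (not along the pixel's ray), 0 where there is no reading), "K" (3x3 intrinsics, pixels), "distortion" ([k1, k2, p1, p2, k3] as OpenCV has them; the pictures are not rectified), "extrinsics" (4x4, takes a point from world to camera coordinates). Camera axes: x right, y down, z forward; pixel columns grow to the right and rows downward; lengths in m; the calibration is good to about 2 mm. A picture is of the moment at which its call begins.
- close_job(): hands the job in; it is judged then, once.
The state is a dict: "time_s": time; "q": joint angles; "qvel": joint speeds; "joint_efforts": joint torques, N m; "position": TCP position; "tool_rot": TCP orientation; "ft_force": force on the tool from outside, world axes, zero at the start; "wrist_torque": the same for the moment, N m; "grip_width": finger opening in m; "gripper_force": force on a finger pad.
Only numpy, scipy, OpenCV 4.12 (cv2) and the standard library are available. Lean on these libraries where they do the work, as an engineer would, in place of code of your own. Each camera call takes 0.05 s, during which the arm holds its last target. There are 200 camera calls.

## Working session

There is one attempt and no reset: what is moved stays moved. The work goes in short steps, Python scripts to look and compute and a tool call to move; the robot and the scene stay as the last step left them, time stands still between calls to the robot, and variables do not carry over. Pictures are saved under pics/ and viewed, at most 10 in all, crops included, and the job is handed in when it is done.

```bash
mkdir -p pics; ls; python3 - <<'E'
from rig import observe,get_image,tips_ahead
import cv2,numpy as np
print(tips_ahead); s=observe(); print(s['position'],s['tool_rot'],s['grip_width'],s['time_s'])
for n in("side","top"):
    d=get_image(n); cv2.imwrite(f"pics/{n}0.png",d["pixels"][:,:,::-1]); np.savez(f"pics/{n}0.npz",**d)
    print(n,d["K"].tolist(),d["distortion"],np.round(d["extrinsics"],3).tolist(),(d["depth"]>0).mean())
E
```

```text
pics
0.022
[0.21393259 0.50641687 0.25269167] [[-9.21127298e-01  3.89260561e-01 -8.46452784e-04]
 [ 3.89261362e-01  9.21126537e-01 -1.22235457e-03]
 [ 3.03875697e-04 -1.45543553e-03 -9.99998895e-01]] 0.08540001350445686 0.0
side [[450.1548564435065, 0.0, 281.19619041816645], [0.0, 450.1548564435065, 207.95027494274893], [0.0, 0.0, 1.0]] [0.03894533 0.         0.         0.         0.        ] [[-0.999, 0.035, 0.003, 0.506], [0.016, 0.52, -0.854, 0.07], [-0.031, -0.853, -0.521, 1.357], [0.0, 0.0, 0.0, 1.0]] 0.9960034013605442
top [[429.20915652983604, 0.0, 281.5519772605619], [0.0, 429.20915652983604, 210.70771841535276], [0.0, 0.0, 1.0]] [-0.09027977  0.          0.          0.          0.        ] [[-0.002, -0.999, -0.033, 0.024], [-0.99, 0.007, -0.143, 0.517], [0.144, 0.032, -0.989, 0.993], [0.0, 0.0, 0.0, 1.0]] 0.9959438775510204
```

View pics/side0.png

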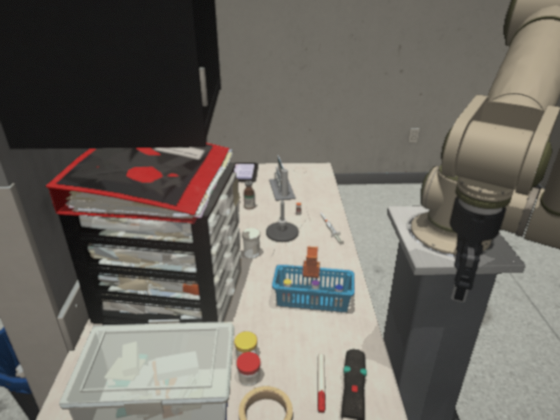

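View pics/top0.png

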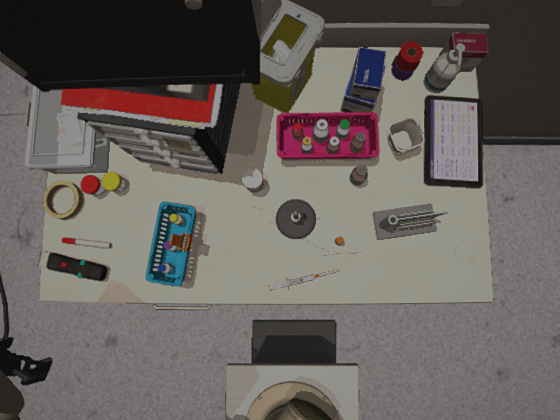

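The side view shows the stand at (283,231), the rack and card at (282,185), and the clip at (311,262) on the basket. In the top view the stand is at (296,219), the sleeve at about (393,219) with its panel running right, and the clip at (181,242). I'll enlarge these areas next.

```bash
cat > h.py <<'E'
import numpy as np,cv2
def load(n): return dict(np.load(f"pics/{n}.npz"))
def ray(d,u,v):
    p=cv2.undistortPoints(np.array([[[u,v]]],float),d["K"],d["distortion"])[0,0]
    R,t=d["extrinsics"][:3,:3],d["extrinsics"][:3,3]
    r=R.T@np.array([*p,1]); return -R.T@t,r
def plane(d,u,v,z):
    o,r=ray(d,u,v); return o+r*(z-o[2])/r[2]
def dep(d,u,v):
    o,r=ray(d,u,v); return o+r*d["depth"][int(round(v)),int(round(u))]
def tri(d1,p1,d2,p2):
    o1,r1=ray(d1,*p1);o2,r2=ray(d2,*p2)
    s=np.linalg.lstsq(np.c_[r1,-r2],o2-o1,rcond=None)[0]
    a,b=o1+s[0]*r1,o2+s[1]*r2; return (a+b)/2,np.linalg.norm(a-b)
def proj(d,P):
    e=d["extrinsics"]; return cv2.projectPoints(np.array(P,float).reshape(-1,3),cv2.Rodrigues(e[:3,:3])[0],e[:3,3],d["K"],d["distortion"])[0][:,0]
def crop(d,x,y,w,h,k): return cv2.resize(d["pixels"][y:y+h,x:x+w,::-1],None,fx=k,fy=k,interpolation=cv2.INTER_CUBIC)
E
python3 - <<'E'
from h import *
s,t=load("side0"),load("top0")
a=[crop(t,365,190,80,60,5),crop(s,255,145,80,60,5),crop(t,256,185,80,60,5),crop(t,145,200,80,60,5)]
cv2.imwrite("pics/c1.png",np.vstack([np.hstack(a[:2]),np.hstack(a[2:])]))
a=[crop(s,255,190,80,60,5),crop(s,265,240,80,60,5)]
cv2.imwrite("pics/c2.png",np.hstack(a))
E
```

```text
(no output)
```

View pics/c1.png

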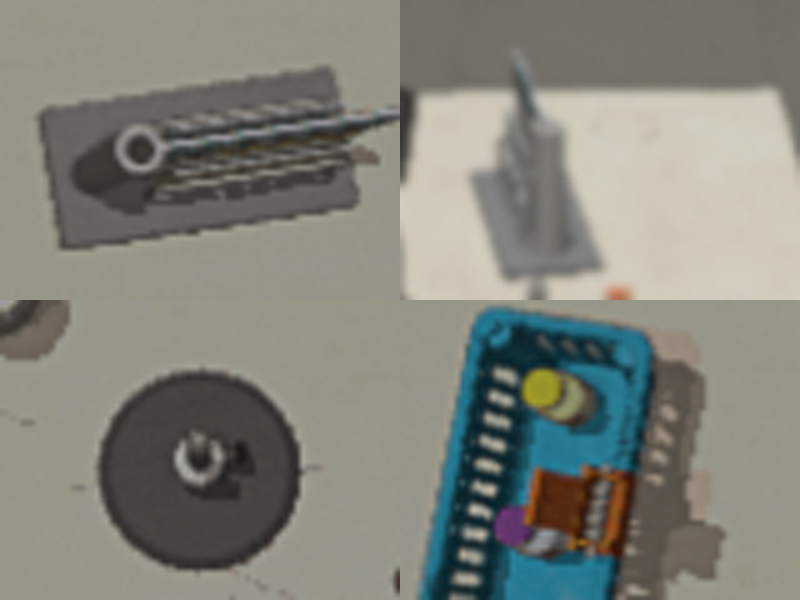

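View pics/c2.png

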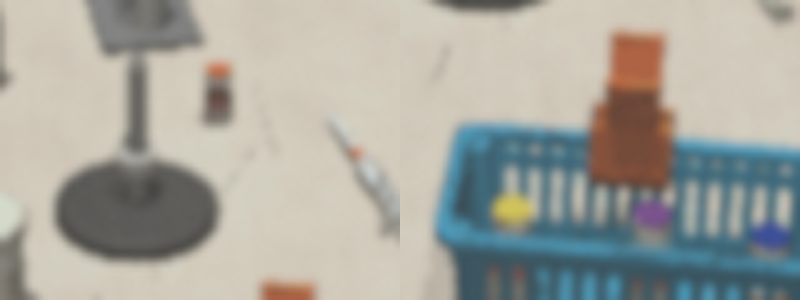

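The crops give these positions:
- **Card:** the sleeve ring is at about top (392.6,219.4) and side (283.6,169.6). The panel runs right and slightly up.
- **Stand:** the foot and collar centre is near top (295.8,217).
- **Clip:** it straddles the basket's right-hand (world -y) long wall, with its handles near top (265,240).

Next I'll work out the 3D positions.

```bash
python3 - <<'E'
from h import *
np.set_printoptions(precision=4,suppress=True)
s,t=load("side0"),load("top0")
print("sleeve tri",tri(t,(392.6,219.4),s,(283.6,169.6)),"plane .103",plane(t,392.6,219.4,.103))
# all top-view points
def cloud(d,x,y,w,h):
    vv,uu=np.mgrid[y:y+h,x:x+w]; P=np.array([dep(d,u,v) for u,v in zip(uu.ravel(),vv.ravel())]); return P,uu.ravel(),vv.ravel(),d["pixels"][y:y+h,x:x+w].reshape(-1,3).astype(int)
P,u,v,c=cloud(t,365,185,90,65)
m=P[:,2]>.09; print("high pts",m.sum()); 
q=P[m]; print(q[np.argsort(-q[:,1])][::6])
# stand foot
P,u,v,c=cloud(t,256,185,80,65)
m=(c.max(1)<95)&(P[:,2]>.006)&(P[:,2]<.02); print("foot n",m.sum(),P[m].mean(0))
msk=((t["pixels"].max(2)<95)*255).astype(np.uint8); msk[:,:256]=0;msk[:,336:]=0;msk[:185]=0;msk[250:]=0
cn=max(cv2.findContours(msk,0,2)[0],key=cv2.contourArea); e=cv2.fitEllipse(cn);print("ellipse",e,plane(t,*e[0],.013))
m=P[:,2]>.03; print("shaft pts");print(np.c_[P[m],u[m],v[m]])
# side foot
ms=((s["pixels"].max(2)<95)*255).astype(np.uint8); ms[:,:255]=0;ms[:,310:]=0;ms[:222]=0;ms[250:]=0
cn=max(cv2.findContours(ms,0,2)[0],key=cv2.contourArea); x,y,w,h=cv2.boundingRect(cn); print("side foot bbox",x,y,w,h)
for d,n in((t,"top"),(s,"side")):
    hsv=cv2.cvtColor(d["pixels"],cv2.COLOR_RGB2HSV); o=((hsv[...,0]<14)&(hsv[...,1]>130)).astype(np.uint8)
    if n=="top": x0,y0=160,220
    else: x0,y0=290,240
    PP,u,v,c=cloud(d,x0,y0,50,50); k=o[y0:y0+50,x0:x0+50].ravel()>0
    print(n,k.sum(),"bbox",u[k].min(),u[k].max(),v[k].min(),v[k].max())
    Q=PP[k]; hi=Q[:,2]>.10; print("hi",hi.sum(),Q[hi].mean(0),Q[hi].min(0),Q[hi].max(0)); 
    for a in np.arange(.06,.13,.01):
        mm=(Q[:,2]>a)&(Q[:,2]<=a+.01)
        if mm.sum(): print(round(a,2),mm.sum(),Q[mm].mean(0),Q[mm].min(0),Q[mm].max(0))
E
```

```text
sleeve tri (array([ 0.4887, -0.23  ,  0.0989]), np.float64(0.003386130836036923)) plane .103 [ 0.4865 -0.2288  0.103 ]
high pts 182
[[ 0.3694 -0.0116  1.0572]
 [ 0.3694 -0.0116  1.0572]
 [ 0.3694 -0.0116  1.0572]
 [ 0.3694 -0.0116  1.0572]
 [ 0.4849 -0.2179  0.1055]
 [ 0.4799 -0.2186  0.0905]
 [ 0.483  -0.2206  0.1031]
 [ 0.4806 -0.2225  0.1041]
 [ 0.4765 -0.2253  0.1006]
 [ 0.4765 -0.2276  0.1004]
 [ 0.4934 -0.2302  0.0918]
 [ 0.4921 -0.2324  0.1018]
 [ 0.4786 -0.2342  0.1014]
 [ 0.49   -0.2349  0.1004]
 [ 0.4809 -0.2368  0.1005]
 [ 0.4876 -0.2438  0.1006]
 [ 0.4895 -0.2499  0.1035]
 [ 0.492  -0.2575  0.1006]
 [ 0.4918 -0.264   0.1018]
 [ 0.4944 -0.2715  0.0992]
 [ 0.4922 -0.2785  0.0985]
 [ 0.4963 -0.287   0.1012]
 [ 0.4965 -0.2943  0.0992]
 [ 0.4965 -0.3014  0.0983]
 [ 0.4969 -0.3092  0.0952]
 [ 0.4983 -0.3167  0.101 ]
 [ 0.5007 -0.3239  0.1001]
 [ 0.501  -0.334   0.0972]
 [ 0.5037 -0.342   0.0943]
 [ 0.5032 -0.3478  0.0974]
 [ 0.5055 -0.3549  0.0971]]
foot n 1158 [ 0.5006 -0.0114  0.0122]
ellipse ((295.6038818359375, 218.85415649414062), (38.90475082397461, 39.71852111816406), 10
[... 7195 characters left out ...]
2498 0.1216] [0.4257 0.2249 0.1203] [0.4525 0.2661 0.1242]
side 217 bbox 304 318 248 275
hi 90 [0.4427 0.2517 0.1191] [0.4299 0.2258 0.1001] [0.5462 1.1039 0.7652]
0.06 45 [0.4451 0.2567 0.0646] [0.4285 0.2514 0.0602] [0.4598 0.2617 0.0698]
0.07 31 [0.4449 0.2558 0.0747] [0.4275 0.243  0.0702] [0.4598 0.2626 0.0799]
0.08 25 [0.4445 0.2539 0.0833] [0.4262 0.2391 0.08  ] [0.4601 0.2616 0.0881]
0.09 7 [0.4438 0.2429 0.0959] [0.4321 0.2315 0.0907] [0.4558 0.2588 0.0996]
0.1 33 [0.4401 0.2323 0.1049] [0.4302 0.2258 0.1001] [0.4496 0.2368 0.1098]
0.11 46 [0.4416 0.2441 0.1148] [0.4299 0.2275 0.1103] [0.4545 0.2687 0.1199]
0.12 10 [0.4462 0.2653 0.1209] [0.4365 0.2633 0.1202] [0.455  0.2665 0.122 ]
```

Plan for the card: sleeve axis at about (0.487, -0.229), top at z ≈ 0.103, panel heading about -82°. So the tool's y axis should head to 8°, a turn of +59°. The stand axis is at about (0.501, -0.0115). I'll start with the move across to the rack.

The rows are not in the units I measure in: shifts go in shares of 0.3 m and turns go in shares of 180 degrees. I convert before sending: -0.0357 m is -0.119, -0.0336 m is -0.112.

Call:
{"name": "send_path", "arguments": {"offsets": [[[-0.112,-0.119,0,0,0.085],[-0.112,-0.119,0,0,0.085],[-0.112,-0.119,0,0,0.085],[-0.112,-0.119,0,0,0.085],[-0.112,-0.119,0,0,0.085],[-0.112,-0.119,0,0,0.085],[-0.112,-0.119,0,0,0.085],[-0.112,-0.119,0,0,0.085],[-0.112,-0.119,0,0,0.085],[-0.112,-0.119,0,0,0.085]]], "grip_n": 60}}

```text
time_s: 1.1
position: [0.3847, 0.045, 0.2534]
tool_rot: [[-0.921, 0.389, 0.0], [0.389, 0.921, 0.0], [-0.0, 0.0, -1.0]]
ft_force: [1.5, 1.1, 0.1]
grip_width: 0.0851
gripper_force: 0.0
```

Call:
{"name": "send_path", "arguments": {"offsets": [[[-0.112,-0.119,0,0,0.085],[-0.112,-0.119,0,0,0.085],[-0.112,-0.119,0,0,0.085],[-0.112,-0.119,0,0,0.085],[-0.112,-0.119,0,0,0.085],[-0.112,-0.119,0,0,0.085],[0,0,0,0,0.085],[0,0,0,0,0.085]]]}}

```text
time_s: 1.9
position: [0.4868, -0.2294, 0.2524]
tool_rot: [[-0.921, 0.391, -0.001], [0.391, 0.921, 0.001], [0.002, 0.001, -1.0]]
ft_force: [-0.8, 1.1, -0.1]
grip_width: 0.085
gripper_force: 0.0
```

Call:
{"name": "send_path", "arguments": {"offsets": [[[0,0,0,0.0472,0.085],[0,0,0,0.0472,0.085],[0,0,0,0.0472,0.085],[0,0,0,0.0472,0.085],[0,0,0,0.0472,0.085],[0,0,0,0.0472,0.085],[0,0,0,0.0444,0.085],[0,0,0,0,0.085],[0,0,0,0,0.085]]]}}

```text
time_s: 2.8
position: [0.4868, -0.2279, 0.2535]
tool_rot: [[-0.145, 0.989, 0.0], [0.989, 0.145, 0.0], [0.0, 0.0, -1.0]]
ft_force: [-0.1, 0.6, 0.5]
grip_width: 0.0853
gripper_force: 0.0
```

```bash
python3 - <<'E'
from h import *
from rig import *
s=observe();R=np.array(s['tool_rot']);print(R.round(3),np.degrees(np.arctan2(R[1,1],R[0,1])))
print("d tool",R.T@(np.array([.487,-.229,.20])-s['position']))
t=get_image("top");cv2.imwrite("pics/t1.png",np.hstack([crop(t,360,160,100,100,4),crop(get_image("side"),240,90,100,100,4)]))
E
```

```text
[[-0.145  0.989  0.   ]
 [ 0.989  0.145  0.   ]
 [ 0.     0.    -1.   ]] 8.365676295749331
d tool [-1.14746907e-03  4.18116935e-05  5.35196951e-02]
```

Scaled: 0.03 m is 0.1, 0.0225 m is 0.075.

Call:
{"name": "send_path", "arguments": {"offsets": [[[0,0,0.1,0,0.06],[0,0,0.1,0,0.06],[0,0,0.1,0,0.06],[0,0,0.1,0,0.05],[0,0,0.0667,0,0.05],[0,0,0.075,0,0.05],[0,0,0,0,0.05],[0,0,0,0,0.05]]]}}

```text
time_s: 3.7
position: [0.4871, -0.2288, 0.0913]
tool_rot: [[-0.142, 0.99, 0.0], [0.99, 0.142, -0.0], [-0.0, 0.0, -1.0]]
ft_force: [-0.2, 0.1, 0.7]
grip_width: 0.0501
gripper_force: 0.0
```

```bash
python3 - <<'E'
from h import *
from rig import *
t,s=get_image("top"),get_image("side")
cv2.imwrite("pics/g1.png",np.hstack([crop(t,360,180,80,80,5),crop(s,250,130,80,80,5)]))
E
```

```text
(no output)
```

View pics/g1.png

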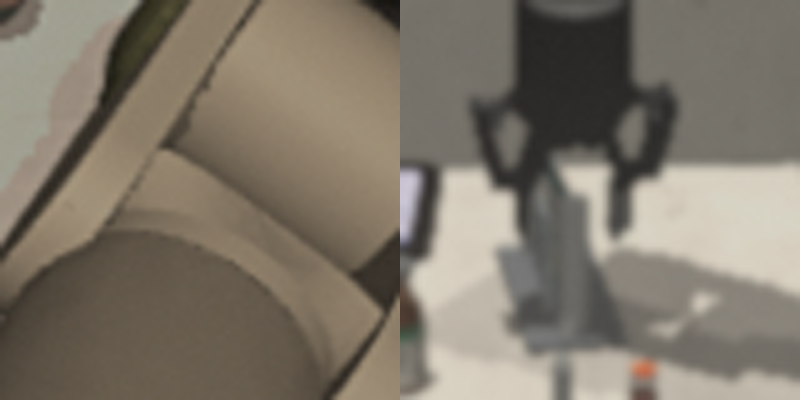

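The side view shows the sleeve (crop x≈575) centred between the open fingers (530 and 620). I'll close and lift.

Call:
{"name": "send_path", "arguments": {"offsets": [[[0,0,0,0,0.0],[0,0,0,0,0.0],[0,0,0,0,0.0],[0,0,0,0,0.0],[0,0,0,0,0.0],[0,0,0,0,0.0],[0,0,0,0,0.0]]], "grip_n": 60}}

```text
time_s: 4.5
position: [0.4872, -0.229, 0.0917]
tool_rot: [[-0.141, 0.99, 0.001], [0.99, 0.141, -0.001], [-0.001, 0.001, -1.0]]
ft_force: [-1.8, 0.1, 6.3]
grip_width: 0.0205
gripper_force: 58.4
```

Call:
{"name": "send_path", "arguments": {"offsets": [[[0,0,-0.0333,0,0.0],[0,0,-0.05,0,0.0],[0,0,-0.0667,0,0.0],[0,0,-0.1,0,0.0],[0,0,-0.1,0,0.0],[0,0,-0.0833,0,0.0],[0,0,0,0,0],[0,0,0,0,0]]]}}

```text
time_s: 5.3
position: [0.4867, -0.2286, 0.2207]
tool_rot: [[-0.141, 0.99, -0.0], [0.99, 0.141, 0.0], [0.0, -0.0, -1.0]]
ft_force: [-0.0, -0.5, -1.3]
grip_width: 0.0199
gripper_force: 58.7
```

```bash
python3 - <<'E'
from h import *
from rig import *
s=observe();R=np.array(s['tool_rot']);print("d tool to stand",R.T@(np.array([.501,-.0115,s['position'][2]])-s['position']))
E
```

```text
d tool to stand [2.12913639e-01 4.47206872e-02 8.44192544e-06]
```

Scaled: 0.0426 m is 0.142, 0.0089 m is 0.0297.

Call:
{"name": "send_path", "arguments": {"offsets": [[[0.142,0.0297,0,0,0],[0.142,0.0297,0,0,0],[0.142,0.0297,0,0,0],[0.142,0.0297,0,0,0],[0.1417,0.0303,0,0,0],[0,0,0,0,0],[0,0,0,0,0],[0,0,0,0,0]]]}}

```text
time_s: 6.1
position: [0.501, -0.0124, 0.22]
tool_rot: [[-0.14, 0.99, -0.002], [0.99, 0.14, 0.0], [0.0, -0.002, -1.0]]
ft_force: [-0.9, -0.0, -2.1]
grip_width: 0.0199
gripper_force: 58.7
```

```bash
python3 - <<'E'
from h import *
from rig import *
s=observe();print(s['position'],s['ft_force'])
for n in("side","top"):
    d=get_image(n);np.savez(f"pics/{n}2.npz",**d)
    if n=="side": cv2.imwrite("pics/s2.png",np.hstack([crop(d,235,130,95,120,4),crop(load("side0"),235,130,95,120,4)]))
cv2.imwrite("pics/t2.png",crop(load("top2"),230,150,160,120,4))
E
```

```text
[ 0.50102858 -0.01244421  0.22003689] [-0.91603227 -0.01096892 -2.05505943]
```

View pics/s2.png

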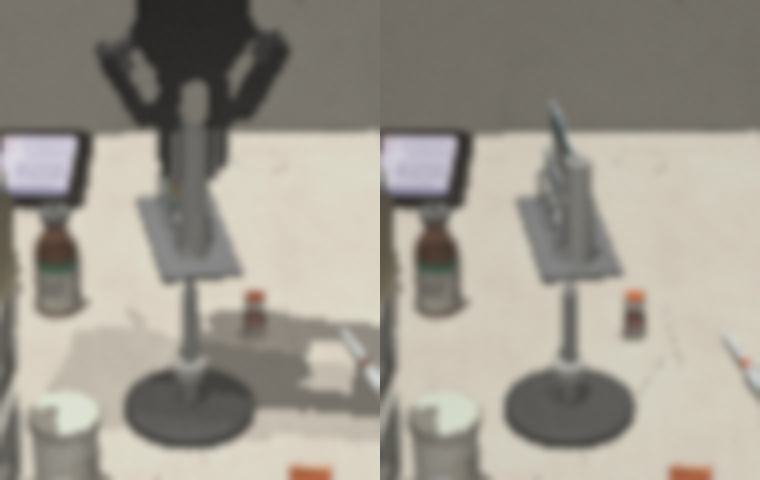

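The sleeve hangs over the shaft. In the crop its axis is at x≈195 and the shaft's at x≈190, so it is a few millimetres off in world x. I'll measure with side-view depth.

```bash
cat > m.py <<'E'
from h import *
np.set_printoptions(precision=4,suppress=True)
import sys
k=sys.argv[1]
d=load("side"+k); d["depth"]=d["depth"]; t0=d["extrinsics"]
def row(v,u0,u1,ymin,ymax):
    P=np.array([[*dep(d,u,v),u] for u in range(u0,u1)]); m=(P[:,1]>ymin)&(P[:,1]<ymax)
    return P[m]
for v in list(range(150,196,3))+list(range(203,219,2)):
    q=row(v,270,300,-.025,.012)
    if len(q): print(v,"n",len(q),"u",q[:,3].min(),q[:,3].max(),"x",q[:,0].mean(),"z",q[:,2].mean(),"yfront",np.sort(q[:,1])[-3:])
E
python3 m.py 2; python3 - <<'E'
from h import *
t=load("top2"); 
P=[];
for v in range(185,240):
  for u in range(270,340):
    p=dep(t,u,v)
    if .13<p[2]<.24 and p[1]<-.02: P.append(p)
P=np.array(P);print(len(P)); print(P[::8] if len(P) else 0)
E
```

```text
150 n 18 u 274.0 299.0 x 0.4977375305908763 z 0.27177816799222876 yfront [0.0071 0.0073 0.0081]
153 n 20 u 270.0 299.0 x 0.49289742539076986 z 0.26123444908480764 yfront [0.0086 0.0093 0.0094]
156 n 23 u 270.0 299.0 x 0.4963149282992386 z 0.25268596288471123 yfront [0.0043 0.0046 0.0058]
159 n 22 u 270.0 297.0 x 0.49947488447350014 z 0.2444767608677991 yfront [0.0058 0.0067 0.0081]
162 n 16 u 275.0 291.0 x 0.5014129829740286 z 0.23328916554119203 yfront [0.0011 0.0018 0.0049]
165 n 16 u 275.0 290.0 x 0.5029702536682812 z 0.22699698406519084 yfront [0.002  0.0028 0.0029]
168 n 17 u 275.0 291.0 x 0.5015271554977273 z 0.217410813160333 yfront [-0.0008 -0.0005  0.0022]
171 n 17 u 275.0 291.0 x 0.5014949943429802 z 0.20834926981979915 yfront [-0.0002 -0.0001  0.0036]
174 n 9 u 278.0 286.0 x 0.5042884562472356 z 0.20019372481109995 yfront [0.0015 0.0022 0.0052]
177 n 7 u 280.0 286.0 x 0.5014473869519074 z 0.19007910510072737 yfront [-0.0017  0.      0.0007]
180 n 7 u 280.0 286.0 x 0.5014645043018785 z 0.18145697406420766 yfront [-0.0006  0.0004  0.0039]
183 n 7 u 280.0 286.0 x 0.5014093077
[... 474 characters left out ...]
.502295166476862 z 0.09730738993782287 yfront [-0.0073 -0.0057 -0.0046]
207 n 4 u 281.0 284.0 x 0.5022104137023815 z 0.08972004678493237 yfront [-0.0089 -0.0078 -0.0063]
209 n 4 u 281.0 284.0 x 0.5021478487683082 z 0.08244168922187847 yfront [-0.0102 -0.0091 -0.004 ]
211 n 4 u 281.0 284.0 x 0.5022451251299089 z 0.077618042009795 yfront [-0.007  -0.0055 -0.0018]
213 n 4 u 281.0 284.0 x 0.5021395723866495 z 0.06947390364985748 yfront [-0.0088 -0.0082 -0.0048]
215 n 4 u 281.0 284.0 x 0.5021392999099685 z 0.06296535743618004 yfront [-0.0086 -0.0047 -0.0043]
217 n 4 u 281.0 284.0 x 0.5020806517459886 z 0.055641962231409214 yfront [-0.0075 -0.0073 -0.0071]
7
[[ 0.50805723 -0.05966479  0.23010114]]
```

```bash
cat > m2.py <<'E'
from h import *
import sys
def edges(d,v,u0,u1):
    "subpixel left/right of strongest opposite gradients of grey row average"
    g=cv2.cvtColor(d["pixels"],cv2.COLOR_RGB2GRAY).astype(float)[v-1:v+2,u0:u1].mean(0)
    D=np.gradient(g); 
    def pk(i):
        if 0<i<len(D)-1:
            a,b,c=abs(D[i-1]),abs(D[i]),abs(D[i+1]); return i+(a-c)/2/(a-2*b+c)
        return i
    return g.round(0),u0+pk(int(D.argmin())),u0+pk(int(D.argmax()))
if __name__=="__main__":
    d=load("side"+sys.argv[1])
    for v in (205,208,211): g,l,r=edges(d,v,276,290);print(v,g,l,r,(l+r)/2)
    for v in (160,168,176,184,192): print(v,edges(d,v,274,294)[0])
    for x in(.500,.502): print(x,[proj(d,[x,-.0115,z])[0].round(2) for z in(.06,.1,.14,.18,.22)])
E
python3 m2.py 2
```

```text
205 [211. 212. 210. 196. 163. 124. 104. 120. 163. 201. 213. 213. 211. 210.] 280.1525423728814 283.92944785276075 282.04099511282107
208 [211. 212. 210. 195. 162. 122. 103. 111. 144. 181. 194. 184. 170. 160.] 280.14102564102564 284.0850340136054 282.11302982731553
211 [210. 212. 210. 196. 163. 123. 104. 106. 126. 159. 175. 162. 144. 138.] 280.14166666666665 284.3703703703704 282.25601851851854
160 [ 51.  49.  47.  47.  50.  60.  80.  99. 109. 112. 109.  97.  75.  55.
  50.  50.  50.  54.  64.  78.]
168 [131.  76.  57.  70.  85.  88.  91. 100. 106. 107. 106. 100.  86.  74.
  77.  78.  77. 113. 165. 199.]
176 [164. 135. 116. 101.  93.  93.  99. 104. 108. 108. 106. 106. 124. 160.
 192. 207. 212. 213. 213. 214.]
184 [132. 125. 117. 109. 112. 116. 109. 106. 108. 109. 108. 104. 100. 109.
 128. 151. 178. 201. 212. 214.]
192 [138. 138. 137. 133. 125. 117. 113. 116. 116. 113. 109. 106. 107. 116.
 129. 134. 135. 137. 148. 173.]
0.5 [array([283.17, 215.03]), array([283.23, 203.32]), array([283.3 , 191.22]), array([283.38, 178.71]), array([283.45, 165.78])]
0.502 [array([282.49, 215.04]), array([282.54, 203.33]), array([282.6 , 191.23]), array([282.66, 178.72]), array([282.73, 165.79])]
```

Scaled: 0.01 m is 0.0333, 0.0016 m is 0.0053.

Call:
{"name": "send_path", "arguments": {"offsets": [[[0.001,0.0053,0.0333,0,0],[0,0,0.0333,0,0],[0,0,0.0133,0,0],[0,0,0.0133,0,0],[0,0,0,0,0]]]}}

```text
time_s: 6.7
position: [0.5027, -0.0115, 0.1923]
tool_rot: [[-0.141, 0.99, -0.001], [0.99, 0.141, -0.0], [-0.0, -0.001, -1.0]]
ft_force: [-0.4, -0.6, -1.3]
grip_width: 0.0202
gripper_force: 58.8
```

Call:
{"name": "send_path", "arguments": {"offsets": [[[0,0,0.0133,0,0],[0,0,0.0133,0,0],[0,0,0,0,0]]]}}

```text
time_s: 7.0
position: [0.5029, -0.0121, 0.1845]
tool_rot: [[-0.141, 0.99, 0.0], [0.99, 0.141, -0.002], [-0.002, -0.0, -1.0]]
ft_force: [0.7, -6.9, -4.0]
grip_width: 0.0202
gripper_force: 58.7
```

The sleeve is now over the nose, with a side force of -7 N in y. I'll ease the arm toward -y while lowering.

Scaled: 0.004 m is 0.0133, -0.001 m is -0.0033.

Call:
{"name": "send_path", "arguments": {"offsets": [[[-0.0033,0,0,0,0],[0,0,0.0133,0,0],[0,0,0.0133,0,0],[0,0,0,0,0]]]}}

```text
time_s: 7.4
position: [0.503, -0.0125, 0.1761]
tool_rot: [[-0.141, 0.99, 0.0], [0.99, 0.141, -0.001], [-0.001, 0.0, -1.0]]
ft_force: [1.5, -5.7, -4.3]
grip_width: 0.0201
gripper_force: 58.8
```

Scaled: 0.005 m is 0.0167, -0.001 m is -0.0033.

Call:
{"name": "send_path", "arguments": {"offsets": [[[-0.0033,0,0,0,0],[0,0,0.0167,0,0],[0,0,0.0167,0,0],[0,0,0,0,0]]]}}

```text
time_s: 7.8
position: [0.5028, -0.0131, 0.1659]
tool_rot: [[-0.141, 0.99, -0.001], [0.99, 0.141, 0.0], [0.0, -0.001, -1.0]]
ft_force: [0.4, -2.8, -3.0]
grip_width: 0.0203
gripper_force: 58.9
```

Call:
{"name": "send_path", "arguments": {"offsets": [[[0,0,0.0167,0,0],[0,0,0.0167,0,0],[0,0,0,0,0]]]}}

```text
time_s: 8.1
position: [0.5028, -0.0131, 0.156]
tool_rot: [[-0.141, 0.99, -0.001], [0.99, 0.141, 0.0], [0.0, -0.001, -1.0]]
ft_force: [1.1, -2.7, -2.7]
grip_width: 0.02
gripper_force: 59.0
```

Forces are low, so I'll continue. The seat should be at TCP z ≈ 0.130.

Scaled: 0.005 m is 0.0167, 0.004 m is 0.0133.

Call:
{"name": "send_path", "arguments": {"offsets": [[[-0.0017,0,0.0167,0,0],[0,0,0.0167,0,0],[0,0,0.0167,0,0],[0,0,0.0133,0,0],[0,0,0.0067,0,0],[0,0,0,0,0]]]}}

```text
time_s: 8.7
position: [0.5029, -0.0136, 0.1355]
tool_rot: [[-0.141, 0.99, -0.001], [0.99, 0.141, 0.0], [0.0, -0.001, -1.0]]
ft_force: [-0.1, -0.8, -0.4]
grip_width: 0.0201
gripper_force: 59.2
```

Call:
{"name": "send_path", "arguments": {"offsets": [[[0,0,0.0067,0,0],[0,0,0.0067,0,0],[0,0,0,0,0]]]}}

```text
time_s: 9.0
position: [0.503, -0.0136, 0.1316]
tool_rot: [[-0.141, 0.99, -0.0], [0.99, 0.141, 0.0], [0.0, -0.0, -1.0]]
ft_force: [-0.8, -0.1, -0.9]
grip_width: 0.0201
gripper_force: 59.1
```

Scaled: 0.001 m is 0.0033.

Call:
{"name": "send_path", "arguments": {"offsets": [[[0,0,0.0033,0,0],[0,0,0.0033,0,0],[0,0,0,0,0]]]}}

```text
time_s: 9.3
position: [0.5031, -0.0137, 0.1299]
tool_rot: [[-0.141, 0.99, 0.0], [0.99, 0.141, -0.0], [-0.0, 0.0, -1.0]]
ft_force: [-0.4, 0.2, -0.7]
grip_width: 0.0201
gripper_force: 59.4
```

Call:
{"name": "send_path", "arguments": {"offsets": [[[0,0,0.0033,0,0],[0,0,0.0033,0,0],[0,0,0,0,0]]]}}

```text
time_s: 9.6
position: [0.5033, -0.0137, 0.1295]
tool_rot: [[-0.141, 0.99, 0.002], [0.99, 0.141, -0.001], [-0.001, 0.002, -1.0]]
ft_force: [-5.1, 0.8, 17.2]
grip_width: 0.0202
gripper_force: 61.5
```

It is seated: contact at 0.1295, as predicted, with 17 N upward. I'll relieve the load, release, rise, and measure the card and clip.

Scaled: -0.001 m is -0.0033.

Call:
{"name": "send_path", "arguments": {"offsets": [[[0,0,-0.0033,0,0],[0,0,0,0,0.05],[0,0,0,0,0.05],[0,0,0,0,0.05],[0,0,0,0,0.05]]]}}

```text
time_s: 10.1
position: [0.5031, -0.0137, 0.1287]
tool_rot: [[-0.141, 0.99, -0.0], [0.99, 0.141, 0.0], [0.0, -0.0, -1.0]]
ft_force: [0.3, -0.1, -0.1]
grip_width: 0.0498
gripper_force: 0.0
```

Call:
{"name": "send_path", "arguments": {"offsets": [[[0,0,-0.0333,0,0.05],[0,0,-0.0667,0,0.05],[0,0,-0.1,0,0.06],[0,0,-0.1,0,0.07],[0,0,-0.0667,0,0.07]]]}}

```text
time_s: 10.6
position: [0.5034, -0.0137, 0.2416]
tool_rot: [[-0.141, 0.99, 0.003], [0.99, 0.141, -0.001], [-0.001, 0.003, -1.0]]
ft_force: [0.2, -0.8, -0.3]
grip_width: 0.0698
gripper_force: 0.0
```

Call:
{"name": "send_path", "arguments": {"offsets": [[[0.165,0.0233,0,0,0.07],[0.165,-0.0233,0,0,0.07],[0.165,-0.0233,0,0,0.07],[0.165,-0.0233,0,0,0.07],[0.165,-0.0233,0,0,0.07],[0,0,0,0,0.07],[0,0,0,0,0.07]]]}}

```text
time_s: 11.3
position: [0.4471, 0.2291, 0.2394]
tool_rot: [[-0.143, 0.99, 0.001], [0.99, 0.143, -0.0], [-0.0, 0.001, -1.0]]
ft_force: [0.3, 0.1, -0.2]
grip_width: 0.0702
gripper_force: 0.0
```

```bash
python3 - <<'E'
from h import *
from rig import *
np.set_printoptions(precision=4,suppress=True)
for n in("side","top"):
    d=get_image(n);np.savez(f"pics/{n}3.npz",**d)
s,t=load("side3"),load("top3")
cv2.imwrite("pics/p3.png",np.hstack([crop(t,270,180,100,75,4),crop(s,245,150,100,75,4)]))
P=np.array([dep(t,u,v) for v in range(190,235) for u in range(285,365)]);m=(P[:,2]>.125)&(P[:,2]<.16);q=P[m]
print(len(q)); print(q[np.argsort(-q[:,1])][::7])
p=q[(q[:,1]<-.035)]; 
if len(p)>5: f=np.polyfit(p[:,1],p[:,0],1);print("line x=a*y+b",f,"ends",p[:,1].min(),p[:,1].max())
E
```

```text
185
[[ 0.497  -0.0041  0.1266]
 [ 0.4957 -0.0063  0.1363]
 [ 0.5102 -0.0064  0.1418]
 [ 0.4925 -0.0106  0.1269]
 [ 0.4924 -0.0128  0.1282]
 [ 0.4924 -0.015   0.1274]
 [ 0.5104 -0.0172  0.1397]
 [ 0.5098 -0.0194  0.1435]
 [ 0.5035 -0.0215  0.1418]
 [ 0.5016 -0.0236  0.1403]
 [ 0.5035 -0.0282  0.1265]
 [ 0.5065 -0.0346  0.1359]
 [ 0.5052 -0.0412  0.1297]
 [ 0.5082 -0.0475  0.1383]
 [ 0.5083 -0.0562  0.1377]
 [ 0.5087 -0.0606  0.1348]
 [ 0.509  -0.0673  0.1322]
 [ 0.5127 -0.0736  0.1365]
 [ 0.5127 -0.0823  0.1363]
 [ 0.5123 -0.0886  0.1386]
 [ 0.5129 -0.0954  0.1345]
 [ 0.5148 -0.104   0.1359]
 [ 0.5165 -0.1102  0.1388]
 [ 0.5157 -0.1177  0.1295]
 [ 0.5171 -0.1238  0.1341]
 [ 0.5191 -0.1324  0.1353]
 [ 0.5196 -0.1394  0.1317]]
line x=a*y+b [-0.1404  0.5005] ends -0.14152978801289393 -0.03670353228145683
```

View pics/p3.png

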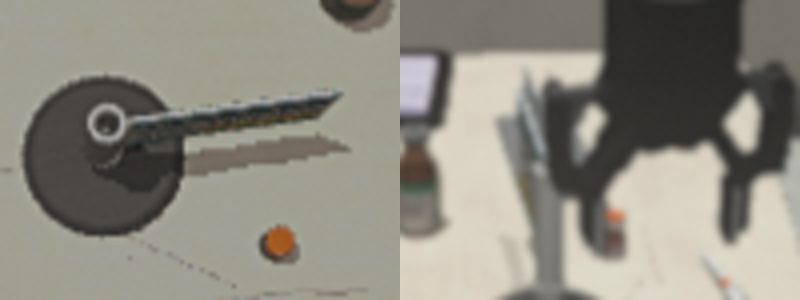

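The card is seated on the shaft: sleeve ring at crop (107,122), panel running right to (340,95), top edge at z ≈ 0.139. Next is the clip's centre and heading, from the initial images.

```bash
python3 - <<'E'
from h import *
np.set_printoptions(precision=4,suppress=True)
t,s=load("top0"),load("side0")
hsv=cv2.cvtColor(t["pixels"],cv2.COLOR_RGB2HSV); b=((hsv[...,0]>88)&(hsv[...,0]<112)&(hsv[...,1]>120)).astype(np.uint8); b[:,:140]=0;b[:,210:]=0;b[:190]=0;b[295:]=0
c=max(cv2.findContours(b,0,2)[0],key=cv2.contourArea)
w=np.array([plane(t,*p,.069)[:2] for p in c[:,0]],np.float32); r=cv2.minAreaRect(w); print("basket",r)
for d,(x0,y0) in((t,(160,222)),(s,(292,240))):
    h=cv2.cvtColor(d["pixels"],cv2.COLOR_RGB2HSV); 
    Q=np.array([dep(d,u,v) for v in range(y0,y0+45) for u in range(x0,x0+45) if h[v,u,0]<16 and h[v,u,1]>110])
    Q=Q[(Q[:,2]>.112)&(Q[:,2]<.127)]
    for g in (Q[:,1]<.24,Q[:,1]>.255):
        q=Q[g]
        if len(q)>3: print(len(q),"mean",q.mean(0),"min",q.min(0),"max",q.max(0),"fit y/x",np.polyfit(q[:,0],q[:,1],1))
E
```

```text
basket ((0.43787556886672974, 0.279938668012619), (0.0908740684390068, 0.18886838853359222), 80.6762466430664)
18 mean [0.4373 0.2261 0.1212] min [0.4257 0.2238 0.1189] max [0.4502 0.2283 0.1237] fit y/x [-0.0713  0.2573]
40 mean [0.4435 0.2626 0.1183] min [0.4325 0.2581 0.112 ] max [0.4549 0.2671 0.1242] fit y/x [-0.1709  0.3384]
28 mean [0.4397 0.2291 0.1161] min [0.4299 0.2256 0.1122] max [0.4496 0.232  0.1209] fit y/x [-0.0928  0.2699]
30 mean [0.4451 0.2658 0.1186] min [0.4342 0.2611 0.1128] max [0.455 0.269 0.122] fit y/x [-0.1544  0.3345]
```

```bash
python3 - <<'E'
from h import *
from rig import *
np.set_printoptions(precision=4,suppress=True)
t=load("top0")
hsv=cv2.cvtColor(t["pixels"],cv2.COLOR_RGB2HSV); b=((hsv[...,0]>130)&(hsv[...,0]<165)&(hsv[...,1]>70)).astype(np.uint8); b[:,:150]=0;b[:,200:]=0;b[:230]=0;b[260:]=0
ys,xs=np.nonzero(b);print(len(xs),xs.min(),xs.max(),ys.min(),ys.max())
v=plane(t,(xs.min()+xs.max())/2,(ys.min()+ys.max())/2,.062); c=np.array([.4415,.246]); h=np.radians(80.7)
n=np.array([np.cos(h),np.sin(h)]); a=np.array([-n[1],n[0]]); print("vial",v,"across",(v[:2]-c)@n,"along",(v[:2]-c)@a)
s=observe();R=np.array(s['tool_rot']);print("now",s['position'],"d",R.T@(np.array([*c,.24])-s['position']))
E
```

```text
44 164 170 241 248
vial [0.4353 0.291  0.062 ] across 0.043420420551617316 along 0.013347234401251023
now [0.4479 0.2276 0.2391] d [ 0.0191 -0.0037 -0.0009]
```

Scaled: 0.0191 m is 0.0637, -0.0037 m is -0.0123, -8.5 degrees is -0.0472.

Call:
{"name": "send_path", "arguments": {"offsets": [[[0.0637,-0.0123,0,0,0.075],[0,0,0,-0.0472,0.075],[0,0,0,-0.0472,0.075],[0,0,0,-0.0472,0.075],[0,0,0,-0.0472,0.075],[0,0,0,-0.0472,0.075],[0,0,0,-0.0472,0.075],[0,0,0,-0.0472,0.075],[0,0,0,-0.0472,0.075],[0,0,0,-0.025,0.075]]]}}

```text
time_s: 12.4
position: [0.4419, 0.2452, 0.239]
tool_rot: [[-0.987, 0.161, 0.0], [0.161, 0.987, -0.0], [-0.0, -0.0, -1.0]]
ft_force: [-0.5, 0.8, -0.4]
grip_width: 0.0752
gripper_force: 0.0
```

Call:
{"name": "send_path", "arguments": {"offsets": [[[0,0,0.1,0,0.075],[0,0,0.1,0,0.075],[0,0,0.0667,0,0.075],[0,0,0,0,0.075],[0,0,0,0,0.075]]]}}

```text
time_s: 12.9
position: [0.442, 0.2459, 0.1595]
tool_rot: [[-0.986, 0.165, 0.0], [0.165, 0.986, 0.0], [-0.0, 0.0, -1.0]]
ft_force: [-1.0, 0.3, 1.1]
grip_width: 0.0752
gripper_force: 0.0
```

```bash
python3 - <<'E'
from h import *
from rig import *
s=observe();R=np.array(s['tool_rot']);print(np.degrees(np.arctan2(R[1,1],R[0,1])),"d",R.T@(np.array([.4415,.246,.11])-s['position']))
d=get_image("side");np.savez("pics/side4.npz",**d);cv2.imwrite("pics/s4.png",crop(d,260,200,100,110,5))
E
```

```text
80.49067338896263 d [ 4.82576703e-04 -2.88057921e-05  4.95124802e-02]
```

View pics/s4.png

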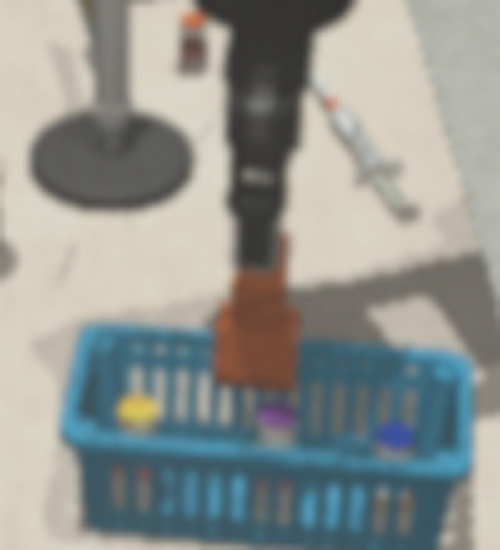

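The gripper is centred over the clip: finger at crop x≈257, jaws spanning 217–298. I'll descend and squeeze.

The rows are not in the units I measure in: shifts go in shares of 0.3 m and turns go in shares of 180 degrees. I convert before sending: 0.02 m is 0.0667, 0.0095 m is 0.0317.

Call:
{"name": "send_path", "arguments": {"offsets": [[[0,0,0.0667,0,0.075],[0,0,0.0667,0,0.075],[0,0,0.0317,0,0.075],[0,0,0,0,0.06],[0,0,0,0,0.05]]], "grip_n": 30}}

```text
time_s: 13.45
position: [0.4417, 0.2469, 0.1103]
tool_rot: [[-0.987, 0.164, 0.002], [0.164, 0.987, 0.0], [-0.001, 0.001, -1.0]]
ft_force: [0.1, 0.5, 0.2]
grip_width: 0.0504
gripper_force: 0.0
```

Call:
{"name": "send_path", "arguments": {"offsets": [[[0,0,0,0,0.04],[0,0,0,0,0.035],[0,0,0,0,0.03],[0,0,0,0,0.025],[0,0,0,0,0.02],[0,0,0,0,0.0],[0,0,0,0,0.0],[0,0,0,0,0.0],[0,0,0,0,0.0]]], "grip_n": 30}}

```text
time_s: 14.35
position: [0.4411, 0.2468, 0.1093]
tool_rot: [[-0.987, 0.163, -0.0], [0.163, 0.987, -0.0], [0.0, -0.0, -1.0]]
ft_force: [-0.8, -0.3, -0.5]
grip_width: 0.0129
gripper_force: 31.0
```

```bash
python3 - <<'E'
from h import *
from rig import *
d=get_image("side");np.savez("pics/side5.npz",**d);t=get_image("top");np.savez("pics/top5.npz",**t)
cv2.imwrite("pics/s5.png",np.hstack([crop(d,270,210,80,100,5),crop(t,140,190,80,100,5)]))
E
```

```text
(no output)
```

Squeezed fully: 12.9 mm measured, where the 22 mm sleeve earlier read about 20. I'll lift gently.

Scaled: -0.01 m is -0.0333, -0.006 m is -0.02.

Call:
{"name": "send_path", "arguments": {"offsets": [[[0,0,-0.0133,0,0],[0,0,-0.02,0,0],[0,0,-0.0333,0,0],[0,0,-0.0333,0,0],[0,0,0,0,0]]]}}

```text
time_s: 14.95
position: [0.4418, 0.247, 0.1411]
tool_rot: [[-0.987, 0.163, 0.003], [0.163, 0.987, 0.001], [-0.003, 0.001, -1.0]]
ft_force: [0.4, 0.1, -0.8]
grip_width: 0.0131
gripper_force: 31.0
```

Call:
{"name": "send_path", "arguments": {"offsets": [[[0,0,-0.0667,0,0],[0,0,-0.1,0,0],[0,0,-0.1,0,0],[0,0,-0.1,0,0],[0,0,-0.0333,0,0],[0,0,0,0,0],[0,0,0,0,0]]]}}

```text
time_s: 15.65
position: [0.4407, 0.2466, 0.2579]
tool_rot: [[-0.987, 0.163, -0.002], [0.163, 0.987, -0.001], [0.002, -0.001, -1.0]]
ft_force: [1.3, -0.3, -0.7]
grip_width: 0.0132
gripper_force: 31.0
```

```bash
python3 - <<'E'
from h import *
from rig import *
d=get_image("side");np.savez("pics/side6.npz",**d);t=get_image("top");np.savez("pics/top6.npz",**t)
cv2.imwrite("pics/s6.png",np.hstack([crop(d,260,150,100,140,4),crop(t,140,180,100,140,4)]))
E
```

```text
(no output)
```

View pics/s6.png

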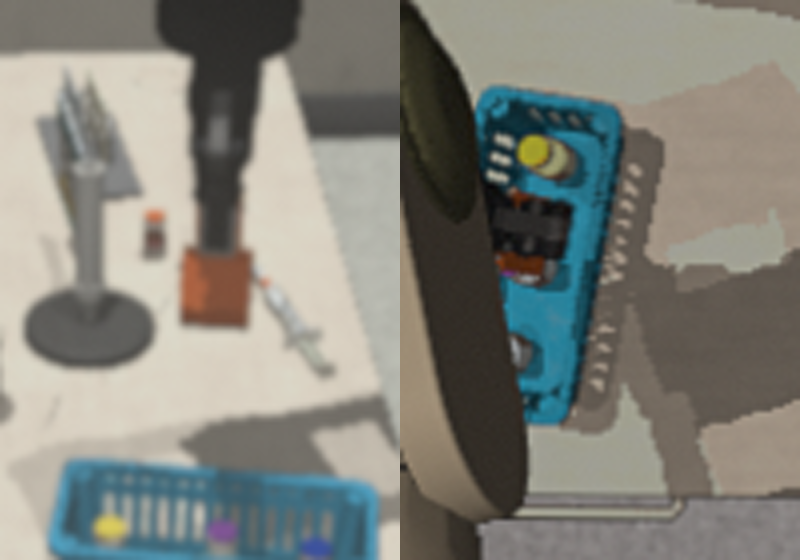

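The clip is held open in the gripper, jaw plate at crop (215,290), and the basket and vials are undisturbed. I'll carry it to the card.

Scaled: -0.0394 m is -0.1313, -0.0156 m is -0.052.

Call:
{"name": "send_path", "arguments": {"offsets": [[[-0.0267,-0.0667,0,0,0],[-0.052,-0.1313,0,0,0],[-0.052,-0.1313,0,0,0],[-0.052,-0.1313,0,0,0],[-0.052,-0.1313,0,0,0],[-0.052,-0.1313,0,0,0],[-0.052,-0.1313,0,0,0],[-0.052,-0.1313,0,0,0],[-0.026,-0.0647,0,0,0],[0,0,0,0,0]]]}}

```text
time_s: 16.75
position: [0.5131, -0.087, 0.2577]
tool_rot: [[-0.986, 0.167, -0.002], [0.167, 0.986, 0.001], [0.002, 0.0, -1.0]]
ft_force: [-0.2, 0.7, -1.4]
grip_width: 0.0132
gripper_force: 30.9
```

Call:
{"name": "send_path", "arguments": {"offsets": [[[0,0,0,0.0472,0],[0,0,0,0.0472,0],[0,0,0,0.0472,0],[0,0,0,0.0472,0],[0,0,0,0.0472,0],[0,0,0,0.0472,0],[0,0,0,0.0472,0],[0,0,0,0.0472,0],[0,0,0,0.0244,0],[0,0,0,0,0]]]}}

```text
time_s: 17.75
position: [0.5126, -0.0835, 0.2586]
tool_rot: [[-0.143, 0.99, -0.001], [0.99, 0.143, 0.001], [0.001, -0.001, -1.0]]
ft_force: [0.7, 0.2, -0.3]
grip_width: 0.0133
gripper_force: 30.9
```

```bash
python3 - <<'E'
from h import *
from rig import *
s=observe();R=np.array(s['tool_rot']);print(np.degrees(np.arctan2(R[1,1],R[0,1])),"d",R.T@(np.array([.513,-.084,.1875])-s['position']))
d=get_image("side");np.savez("pics/side7.npz",**d);t=get_image("top");np.savez("pics/top7.npz",**t)
cv2.imwrite("pics/s7.png",np.hstack([crop(d,235,110,100,130,4),crop(t,270,160,100,130,4)]))
E
```

```text
8.215626913072636 d [-0.0005803   0.00041986  0.07112916]
```

View pics/s7.png

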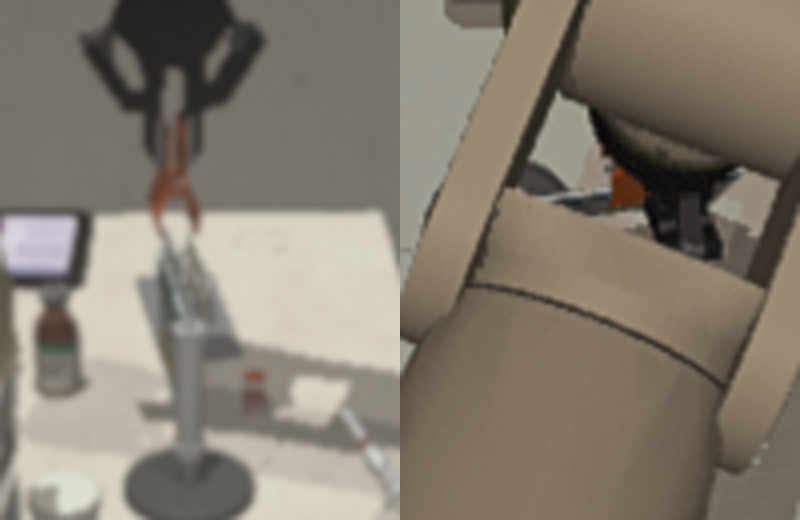

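The open jaws hang above the card with their lips at crop x 153–198 (centre ≈175), in line with the panel's edge (≈175). I'll check this numerically.

```bash
cat > chk.py <<'E'
from h import *
import sys
np.set_printoptions(precision=4,suppress=True)
d=load("side"+sys.argv[1]); zl=float(sys.argv[2])
h=cv2.cvtColor(d["pixels"],cv2.COLOR_RGB2HSV)
print("pred lip mid",proj(d,[.513,-.084,zl])[0],"card mid",proj(d,[.513,-.084,.139])[0],"far end",proj(d,[.521,-.141,.139])[0])
for v in range(130,182):
    us=[u for u in range(262,296) if (h[v,u,0]<12 or h[v,u,0]>174) and h[v,u,1]>90]
    if us:
        P=np.array([dep(d,u,v) for u in us]); print(v,"org",us[0],us[-1],"mid",(us[0]+us[-1])/2,"y,z",np.median(P[:,1:],0))
for v in range(164,192,2):
    P=np.array([[*dep(d,u,v),u] for u in range(265,292)]); m=(P[:,1]>-.15)&(P[:,1]<-.02)&(P[:,2]>.1)&(P[:,2]<.15)
    if m.any(): print(v,"card u",P[m,3],"x",P[m,0].mean(),"y",P[m,1].mean(),"z",P[m,2].mean())
E
python3 chk.py 7 .193
```

```text
pred lip mid [277.9808 163.2411] card mid [278.0014 179.6713] far end [274.8816 171.0769]
140 org 279 280 mid 279.5 y,z [-0.0813  0.2666]
141 org 279 280 mid 279.5 y,z [-0.0798  0.2642]
142 org 279 280 mid 279.5 y,z [-0.0781  0.2619]
143 org 279 280 mid 279.5 y,z [-0.0813  0.2575]
144 org 279 280 mid 279.5 y,z [-0.0843  0.2532]
145 org 279 280 mid 279.5 y,z [-0.0834  0.2505]
146 org 280 280 mid 280.0 y,z [-0.0785  0.2496]
147 org 280 280 mid 280.0 y,z [-0.0771  0.2471]
148 org 280 280 mid 280.0 y,z [-0.0771  0.244 ]
149 org 280 280 mid 280.0 y,z [-0.0745  0.2421]
150 org 279 280 mid 279.5 y,z [-0.0845  0.2346]
151 org 276 280 mid 278.0 y,z [-0.0731  0.2367]
152 org 275 280 mid 277.5 y,z [-0.0855  0.228 ]
153 org 275 280 mid 277.5 y,z [-0.0838  0.2257]
154 org 274 277 mid 275.5 y,z [-0.0834  0.2227]
155 org 274 277 mid 275.5 y,z [-0.0749  0.2235]
156 org 274 281 mid 277.5 y,z [-0.0689  0.223 ]
157 org 273 281 mid 277.0 y,z [-0.0668  0.2208]
158 org 273 281 mid 277.0 y,z [-0.0675  0.2174]
159 org 273 282 mid 277.5 y,z [-0.0738  0.2115]
160 org 273 282 mid 277.5 y,z [-0.0753  0.2077]
16
[... 295 characters left out ...]
13036682437418973
178 card u [275. 276. 277.] x 0.5183447262024146 y -0.1109142320528566 z 0.130633086697175
180 card u [276. 277. 278.] x 0.5156201919806063 y -0.09899164538758476 z 0.13002636930803332
182 card u [275. 276. 277. 278.] x 0.5171483691285064 y -0.10058033076332801 z 0.12237889750752912
184 card u [276. 277. 278. 279.] x 0.5145615696876823 y -0.08423403622865089 z 0.1242789108791757
186 card u [277. 278. 279. 280.] x 0.5120810625458517 y -0.06646750101862337 z 0.12710396825601297
188 card u [277. 278. 279. 280. 281.] x 0.5108671852357366 y -0.058552718020209935 z 0.1246938591970073
190 card u [277. 278. 281. 283.] x 0.509004655508521 y -0.05090225534754372 z 0.12218105699766527
```

Lip midpoint measures u≈278.0 and the card's edge middle is predicted at u≈278.0, so they line up within about 1 mm against roughly 8 mm of clearance. I'll lower slowly.

Scaled: 0.015 m is 0.05, 0.01 m is 0.0333.

Call:
{"name": "send_path", "arguments": {"offsets": [[[-0.002,0.002,0.0333,0,0],[0,0,0.05,0,0],[0,0,0.05,0,0],[0,0,0.0333,0,0],[0,0,0,0,0]]]}}

```text
time_s: 18.35
position: [0.513, -0.0848, 0.2077]
tool_rot: [[-0.143, 0.99, -0.003], [0.99, 0.143, 0.001], [0.002, -0.003, -1.0]]
ft_force: [0.2, 0.4, -1.0]
grip_width: 0.0132
gripper_force: 30.9
```

Call:
{"name": "send_path", "arguments": {"offsets": [[[0,0,0.02,0,0],[0,0,0.02,0,0],[0,0,0.0167,0,0],[0,0,0.0133,0,0],[0,0,0,0,0],[0,0,0,0,0]]]}}

```text
time_s: 18.95
position: [0.5137, -0.0851, 0.1884]
tool_rot: [[-0.143, 0.99, 0.0], [0.99, 0.143, -0.0], [-0.0, 0.0, -1.0]]
ft_force: [-0.3, -0.0, 0.0]
grip_width: 0.0134
gripper_force: 30.9
```

```bash
python3 - <<'E'
from rig import *
import numpy as np
d=get_image("side");np.savez("pics/side8.npz",**d)
d=get_image("top");np.savez("pics/top8.npz",**d)
E
python3 chk.py 8 .1225 | tail -32
```

```text
pred lip mid [278.0074 184.5531] card mid [278.0014 179.6713] far end [274.8816 171.0769]
165 org 280 280 mid 280.0 y,z [-0.0728  0.1927]
166 org 280 280 mid 280.0 y,z [-0.074   0.1889]
167 org 280 280 mid 280.0 y,z [-0.0731  0.1861]
168 org 280 280 mid 280.0 y,z [-0.0696  0.1846]
169 org 280 280 mid 280.0 y,z [-0.0725  0.18  ]
170 org 280 280 mid 280.0 y,z [-0.0743  0.1758]
171 org 279 280 mid 279.5 y,z [-0.0789  0.1703]
172 org 277 280 mid 278.5 y,z [-0.0792  0.1668]
173 org 276 279 mid 277.5 y,z [-0.0843  0.1611]
174 org 275 279 mid 277.0 y,z [-0.0837  0.1582]
175 org 275 277 mid 276.0 y,z [-0.0779  0.1578]
176 org 274 277 mid 275.5 y,z [-0.0788  0.154 ]
177 org 274 281 mid 277.5 y,z [-0.0741  0.1532]
17
[... 478 characters left out ...]
[272. 273. 274. 275. 276. 277. 278. 280. 282. 283.] x 0.5162566927616739 y -0.0742420155190241 z 0.14309479838139394
182 card u [273. 274. 275. 276. 277. 278. 281. 282. 283.] x 0.5140053060712145 y -0.08315501308400343 z 0.1316220661076913
184 card u [273. 274. 276. 277. 278. 279. 282. 283. 284.] x 0.5119160181163058 y -0.07672578634109153 z 0.1282833541938735
186 card u [274. 276. 277. 278. 279. 280. 282. 283. 284.] x 0.5097533408646101 y -0.07237968348530711 z 0.12384560760061349
188 card u [275. 277. 278. 279. 280. 281. 283.] x 0.5107711618326964 y -0.060873825378001074 z 0.12341449510731929
190 card u [277. 278. 282. 283.] x 0.5082753219274175 y -0.05124786972265455 z 0.12197667512015156
```

Scaled: 0.0005 m is 0.0017.

Call:
{"name": "send_path", "arguments": {"offsets": [[[0,0,0.0017,0,0],[0,0,0,0,0],[0,0,0,0,0],[0,0,0,0,0],[0,0,0,0,0]]]}}

```text
time_s: 19.55
position: [0.5136, -0.0851, 0.1879]
tool_rot: [[-0.142, 0.99, 0.0], [0.99, 0.142, -0.0], [-0.0, 0.0, -1.0]]
ft_force: [-1.0, 0.1, -0.9]
grip_width: 0.0128
gripper_force: 30.9
```

```bash
python3 - <<'E'
from h import *
from rig import *
np.set_printoptions(precision=4,suppress=True)
d=get_image("side")
n=np.array([.99,.14])
for v in(183,185,187):
    for u in range(271,287):
        p=dep(d,u,v)
        if -.15<p[1]<-.03 and .08<p[2]<.16: print(v,u,p,"across from clip",round(((p[:2]-[.5135,-.085])@n)*1000,1),d["pixels"][v,u])
E
```

```text
183 273 [ 0.5281 -0.0736  0.1336] across from clip 16.1 [130  89  72]
183 274 [ 0.5253 -0.068   0.1366] across from clip 14.0 [136  83  60]
183 275 [ 0.5224 -0.0663  0.1374] across from clip 11.4 [125  81  62]
183 276 [ 0.5183 -0.1136  0.112 ] across from clip 0.8 [94 76 67]
183 277 [ 0.5158 -0.0906  0.1243] across from clip 1.5 [84 85 81]
183 278 [ 0.5134 -0.0709  0.1348] across from clip 1.9 [108 111 108]
183 279 [ 0.5106 -0.0643  0.1383] across from clip 0.0 [123 124 122]
183 281 [ 0.5035 -0.0989  0.1197] across from clip -11.8 [102  83  74]
183 282 [ 0.5009 -0.0883  0.1253] across from clip -13.0 [102  71  57]
183 283 [ 0.4982 -0.0797  0.1298] across from clip -14.4 [109  81  69]
183 284 [ 0.4959 -0.0646  0.1379] across from clip -14.6 [118 105  95]
185 273 [ 0.5279 -0.0933  0.1162] across from clip 13.1 [125  97  86]
185 274 [ 0.5253 -0.0659  0.131 ] across from clip 14.4 [121  83  67]
185 275
[... 525 characters left out ...]
4 [105  73  59]
185 284 [ 0.4956 -0.0695  0.1286] across from clip -15.5 [113  91  79]
187 274 [ 0.5254 -0.0643  0.1251] across from clip 14.7 [108  90  81]
187 275 [ 0.5211 -0.1306  0.0888] across from clip 1.1 [98 85 76]
187 276 [ 0.5185 -0.1086  0.1008] across from clip 1.6 [90 86 80]
187 277 [ 0.5159 -0.0885  0.1117] across from clip 1.9 [82 84 80]
187 278 [ 0.5134 -0.0704  0.1216] across from clip 2.0 [93 98 94]
187 279 [ 0.5109 -0.0565  0.1292] across from clip 1.4 [126 132 127]
187 280 [ 0.5086 -0.0366  0.14  ] across from clip 1.9 [141 144 139]
187 283 [ 0.4984 -0.0741  0.1193] across from clip -13.4 [100  76  63]
187 284 [ 0.4954 -0.0737  0.1195] across from clip -16.3 [107  88  76]
```

The depth points put the jaws at +14 and -14 mm and the card between them at about +1 mm. The wrist force is about 1 N, so nothing is touching. Handing in.

```bash
python3 -c "from rig import close_job; print(close_job())"
```

```text
the job is handed in; nothing more can be done
None
```

The card is down on the stand's collar and released, and the clip is being held fully squeezed open astride the middle of its top edge, about 10 mm clear on each side and touching nothing; handed in at about 20 s.

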